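# Load the tube rack into the shaker and wind its run timer

## Robot

A 6-joint arm with a two-finger parallel gripper is mounted at the origin on a cart in front of the work surface, level with it; the furniture and walls round the work are solid. World frame = base frame: x ahead of the robot, y to its left, z up, the work surface at z = 0. Lengths are in mm, angles in rad, forces in N, time in s.
With the tool pointing down it reaches from about 350 to 875 mm from the base axis. Payload 4.2 kg.
Tool frame: the origin (TCP) lies midway between the tips of the shut fingers; the grasp point (between the pads) lies 19 mm behind it (arm.grip_point_offset is the distance from the TCP to the grasp point, in mm); y points along the fingers, z is the direction in which the jaws open and shut, and the axes are right-handed (so a half turn about y gives the same grasp; the last joint's range is limited). The gripper opens to 85 mm and grips with 20 to 120 N. Pads are 22 mm wide; open, the fingers measure 114 mm over their backs; the gripper's body (76 mm by 85 mm) begins 54 mm behind the grasp point. The pads swing forward as they close: fully open they stand 13 mm farther back than shut.
Start: joints at [-0.966, 0.385, 0.008, 0, -1.194, -0.259], TCP at [211.858, -587.976, 231.312] pointing down, gripper open.
Joint ranges: [-3.14, 3.14], [-1.21, 2.06], [-1.07, 1.41], [-3.16, 2.05], [-2.99, -0.16], [-3.1, 3.1]. Speed limits (rad/s): [2.79, 2.79, 3.14, 3.14, 3.14, 3.14].

## Interface

Orientations are given as a unit quaternion [x, y, z, w].
In Python, from bench import arm, optics, job_done, spotter gives the robot as it stands.
- The arm moves only by the tool jog_arm, never from a script. Its arguments are lists of equal length, an entry for each row: "translation": the shift along the tool's x, y, z in units of 50 mm (1.0 is 50 mm), a list of three; "rot": the turn, a rotation vector about the tool's x, y, z in units of 8 degrees (1.0 is 8 degrees), a list of three; "gripper": the opening, from 0 (shut) to 1 (fully open). A call has 1 to 20 rows; each row is the pose to reach, as a shift and turn from the pose measured when the call began, along the tool's axes at that moment; what a row does not reach only later rows make up. A row lasts 1/10 s, in which the tool goes at most 50 mm and 8.59 degrees, less where a joint would pass 70% of its speed; a pose out of reach is approached as far as the arm can. A call with a gripper value outside its range is refused whole. The fingers move at their own pace and stop on an object; the grip force is fixed at half the most. Time passes only in rows, so rows that repeat a pose let the fingers close. It gives the time, the measured TCP pose, the force and the opening at its end, in the units of the state.
- arm.read_state(): the state, without advancing time (a new reading comes with each control period).
- optics.get_image(name): name is "scene" or "top" or "wrist"; returns a dict with "frame" (420x560x3 uint8, red, green, blue), "mtx" (3x3 intrinsics, pixels), "xyz" and "attitude" of the camera in the world; the wrist camera has in their place "T_tool_cam" (4x4, takes a point from camera to tool coordinates, whose origin is the TCP and whose axes are the tool frame's). Camera axes: x right, y down, z forward; pixel columns grow to the right and rows downward; lengths in mm; the calibration is good to about 2 mm. A picture is of the moment at which its call begins: read the wrist's pose just before it. There is no depth.
- job_done(): hands the job in, once; it reports no verdict.
Trained networks look in the newest picture that a camera, given by its name, has taken for a name from the list of things; names that differ only in an ending like _2 or _b are one class to them, and where a whole thing is asked for, a point or a joint stands for the part that bears it (a point fixed in the world has none). Each returns a list of dicts, best first, with "score" (0 to 1); they miss things now and then, are a little off and sometimes report something else, mostly with a low value. They report only what shows in the picture. A call takes as long as a camera call. They do not tell look-alikes from the thing itself.
- spotter.look_for(camera, thing): "centre" ([x, y, z] in mm, in the coordinates of the camera as it stood for that picture, good to about 4 mm: the middle of the surface that is visible of it).
The state is a dict: "clock": time; "joints": joint angles; "joint_vel": joint speeds; "joint_efforts": joint torques, N m; "position": TCP position; "ee_rot": TCP orientation; "contact_force": force on the tool from outside, world axes, zero at the start; "wrist_torque": the same for the moment, N m; "gripper_width": finger opening in mm.
Only numpy, scipy, OpenCV 4.12 (cv2) and the standard library are available. Lean on these libraries where they do the work, as an engineer would, in place of code of your own. Each camera call takes 0.05 s, during which the arm holds its last target. There are 200 camera calls.

## Task

Get the bench shaker ready and start a run: someone has left a small bottle on its platform in the way of the tube rack, so take the bottle off and stand it upright on the bench top, then push the rack along its lane until it is right up against the end stop, and swing the retaining gate fully across behind it. Last of all wind the spring timer clockwise, in several partial turns, all the way up to its stop. Keep the rack and the bottle upright and do not disturb the beaker, the two vials or the small bench timer.

Things in the scene. Friction and masses are not known exactly. Their poses are not given: they have to be found in the camera images.
- shaker: Low off-white bench shaker, fixed, 186 mm (x) by 322 mm (y). Origin on the bench under its middle; at yaw 0 its x points away from the robot, its y to the robot's left. Platform surface 64 mm above the bench; the front deck is 52 mm high, with a raised timer pod (64 x 96 mm, top at 101 mm) centred at x = -53, y = -33 mm.
- end_stop (a point): Middle of the stop face that closes the rack's lane, at platform height; axes as the shaker's. The lane runs from here to +y (open end), 64 mm wide between sheet guides 20 mm high, 3 mm thick and 185 mm long. The stop rises 46 mm above the platform. With the rack home, the rack's origin lies 95 mm from here along +y.
- tube_rack: Loose plastic rack full of capped tubes, 60 mm (x) by 190 mm (y), 109 mm high over the caps, 0.3 kg. Origin: centre of its underside. Stands on the platform, lengthwise in the lane, 2 mm play each side, 90 to 115 mm short of home. Its two end plates, 60 mm wide and 75 mm high, can be pushed on; it slides with 1 to 3 N.
- bottle: Loose small white plastic bottle with a ribbed screw cap fixed on, 48 mm in diameter, 87 mm high, 0.15 kg. Origin: centre of its underside. 48 mm wide up to 60 mm, above that shoulder and cap about 44 mm wide; it can be gripped by the cap. It starts standing on the platform in the lane, between the rack and the end stop.
- gate (a joint): Retaining gate: angle of its flat arm about a vertical hinge, rad. 0 = closed, across the lane behind the rack, along the shaker's x; it grows counter-clockwise from above as it swings out, at pi/2 it points along the shaker's +y; limits 0 and 2.0. Stiff (0.06 Nm): it stays where it is put. It closes only with the rack within about 5 mm of home.
- gate_hinge (a point): The gate's hinge axis on the shaker, 114 mm above the bench at half the arm's height, beside the lane's open end on the robot's side; axes as the shaker's. The arm is 90 mm long, 24 mm high (102 to 126 mm above the bench) and 6 mm thick, with a tab turned 13 mm outward at its free end (86 to 92 mm from the axis). Shut, its end rests on a thin post.
- gate_tip (a point): Point on the gate arm, 75 mm from the hinge axis, mid thickness and height. Its x points along the arm away from the hinge; its y is square to the arm, on the side away from the rack when shut: the gate is closed by pushing on this +y side.
- run_timer (a joint): Spring-wound run timer on the pod: angle wound, rad. 0 = run down; it grows as the knob is turned clockwise seen from above, up to the stop at 3.49 (200 degrees). Takes 0.07 to 0.12 Nm; it holds what has been wound when let go, so it can be wound in several grasps.
- timer_grip (a point): Point on the knob's vertical axis, 131 mm above the bench, at the height to grip. The knob's grip is an upright bar 40 mm long and 13 mm thick, from 110 to 143 mm above the bench. This point turns with the knob: its x lies along the bar, its y across it (the way to pinch). Run down, the bar lies along the shaker's x.
- beaker_100: Loose 54 mm glass beaker, 70 mm high, standing on the bench behind the shaker near its -y end; origin: centre of its underside. To be left alone.
- vial_0: Loose capped glass vial, 23 mm in diameter, 52 mm high, on the bench behind the shaker near its +y end; origin: centre of its underside. To be left alone.
- vial_1: A second loose vial like vial_0, beside it. To be left alone.
- bench_timer: Loose small electronic timer, 60 x 66 mm, 21 mm high, lying on the bench by the front edge to the left of the shaker; origin: centre of its underside. To be left alone.
There are look-alikes about, which are no part of the job. Leave any black, orange or purple look-alike of the bottle alone.

How it is judged:
By the outcome, as a careful person would: the job done as asked, in the order asked, and still so for the second after the job is handed in, with the robot touching nothing.
It also fails if it takes over 72 s, if anything falls off the work surface, if the arm or the gripper's body presses on something with over 40 N, if the wrist force passes 120 N, or if a joint passes its speed limit or range.

## Working session

There is one attempt and no reset: what is moved stays moved. The work goes in short steps, Python scripts to look and compute and a tool call to move; the robot and the scene stay as the last step left them, time stands still between calls to the robot, and variables do not carry over. Pictures are saved under pics/ and viewed, about 8 in all and at most 12, crops included, and the job is handed in when it is done.

Besides the shell and the picture viewer there is one more tool, called after ">>>" as name(argument=value, ...), one argument or row to a line, values as JSON. jog_arm: Moves the arm, as the interface text tells. Its arguments: {"type":"object","properties":{"translation":{"type":"array"},"rot":{"type":"array"},"gripper":{"type":"array"}},"required":["translation","rot","gripper"]}

```bash
ls; mkdir -p pics; cat > h.py <<'E'
from bench import arm, optics, job_done, spotter
import numpy as np, cv2
from scipy.spatial.transform import Rotation as R
def T(p,q):
    M=np.eye(4); M[:3,:3]=R.from_quat(q).as_matrix() if np.size(q)==4 else np.array(q).reshape(3,3); M[:3,3]=p; return M
def img(n):
    s=arm.read_state(); d=optics.get_image(n)
    C=T(s['position'],s['ee_rot'])@np.array(d['T_tool_cam']) if n=='wrist' else T(d['xyz'],d['attitude'])
    return d['frame'],np.array(d['mtx']),C
def look(n,C,things,thr=.2,k=3):
    o={}
    for t in things:
        o[t]=[((C@np.r_[r['centre'],1])[:3].round(1),round(r['score'],2)) for r in spotter.look_for(n,t) if r['score']>thr][:k]
        print(n,t,*o[t])
    return o
def save(n,f): cv2.imwrite('pics/'+n,f[:,:,::-1])
def ray(uv,K,C,z):
    d=C[:3,:3]@np.linalg.inv(K)@np.r_[uv,1.]; return C[:3,3]+d*(z-C[2,3])/d[2]
def proj(P,K,C):
    p=np.linalg.inv(C)@np.r_[P,1.]; q=K@p[:3]; return (q[:2]/q[2]).round(1)
E
python3 - <<'E'
from h import *
s=arm.read_state(); print(s); print(arm.grip_point_offset)
print(R.from_quat(s['ee_rot']).as_matrix().round(3))
for n in ('top','scene'):
    f,K,C=img(n); save(n+'0.png',f); print(C.round(2),K)
    look(n,C,['shaker','tube_rack','bottle','gate','run_timer','beaker_100','vial_0','bench_timer','gate_tip'])
E
```

```text
pics
{'clock': 0.0, 'joints': array([-9.66369747e-01,  3.85559816e-01,  6.61543511e-03, -5.42567089e-04,
       -1.19401107e+00, -2.58613897e-01]), 'joint_vel': array([-0.00176307, -0.00108198,  0.00021742, -0.00043043,  0.00060202,
       -0.00082567]), 'joint_efforts': array([ 1.59773612e-03, -3.92289162e+01,  1.88401991e+01,  4.18603152e+00,
       -4.61320218e-03, -1.68097353e-05]), 'position': array([ 211.68258169, -587.42536409,  230.209097  ]), 'ee_rot': array([-0.69580683, -0.12142783,  0.12174248,  0.69734275]), 'contact_force': array([ 1.37797135, -0.42876901,  0.1221816 ]), 'wrist_torque': array([ 0.00011407, -0.01077736,  0.00243759]), 'gripper_width': 85.3601548362427}
18.700000000000003
[[ 0.941 -0.001 -0.339]
 [ 0.339  0.002  0.941]
 [-0.    -1.     0.002]]
[[-2.0000e-02 -9.8000e-01  1.8000e-01  4.3470e+02]
 [-1.0000e+00  2.0000e-02 -3.0000e-02  4.9540e+01]
 [ 3.0000e-02 -1.8000e-01 -9.8000e-01  9.7339e+02]
 [ 0.0000e+00  0.0000e+00  0.0000e+00  1.0000e+00]] [[386.50115364   0.         281.42530878]
 [  0.         386.50115364 207.93266457]
 [  0.           0.         
[... 788 characters left out ...]
 [  0.         544.48651319 207.89202822]
 [  0.           0.           1.        ]]
scene shaker (array([463.3, -44.6,  55.4]), 0.73)
scene tube_rack (array([555. , -12.9, 123.5]), 0.69)
scene bottle (array([725.7, -26.1,  64.3]), 0.86) (array([ 514.9, -168. ,  127.5]), 0.78) (array([425.6, 181. ,  55.6]), 0.58)
scene gate (array([520.2,  24.5, 117.2]), 0.58) (array([445.3, -91.7, 118.4]), 0.36)
scene run_timer (array([447.7, -93.3, 119.8]), 0.63)
scene beaker_100 (array([ 637.5, -247.7,   66.2]), 0.6)
scene vial_0
scene bench_timer (array([410.2, 301. ,  20.5]), 0.94) (array([555.2, -14. , 131. ]), 0.48) (array([448.5, -92.4, 121.3]), 0.3)
scene gate_tip (array([515.4,  25.5, 119. ]), 0.6)
```

```bash
python3 -c "
import cv2
f=cv2.imread('pics/top0.png'); cv2.imwrite('pics/t1.png',cv2.resize(f[60:360,130:460],None,fx=2.4,fy=2,interpolation=2)if 0 else cv2.resize(f,(800,600),interpolation=2))
g=cv2.imread('pics/scene0.png'); cv2.imwrite('pics/s1.png',cv2.resize(g,(800,600),interpolation=2))"
```

```text
(no output)
```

View pics/t1.png

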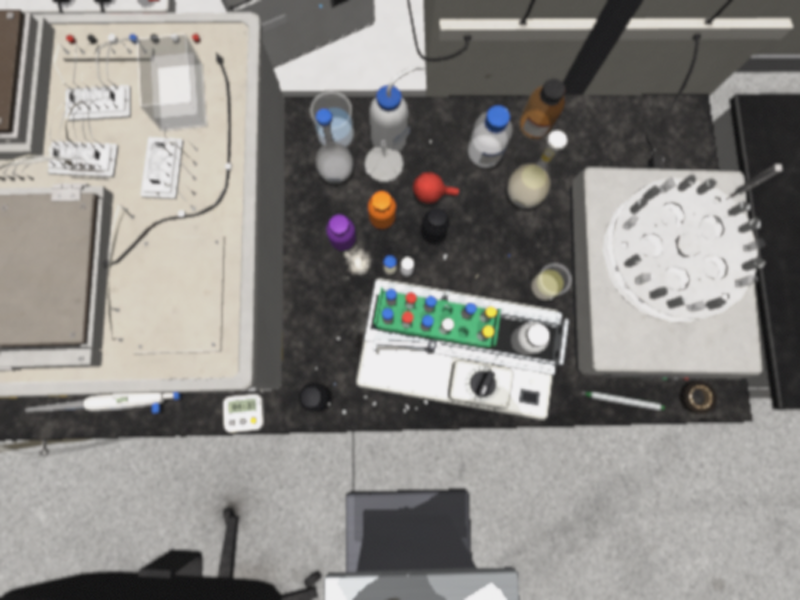

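View pics/s1.png

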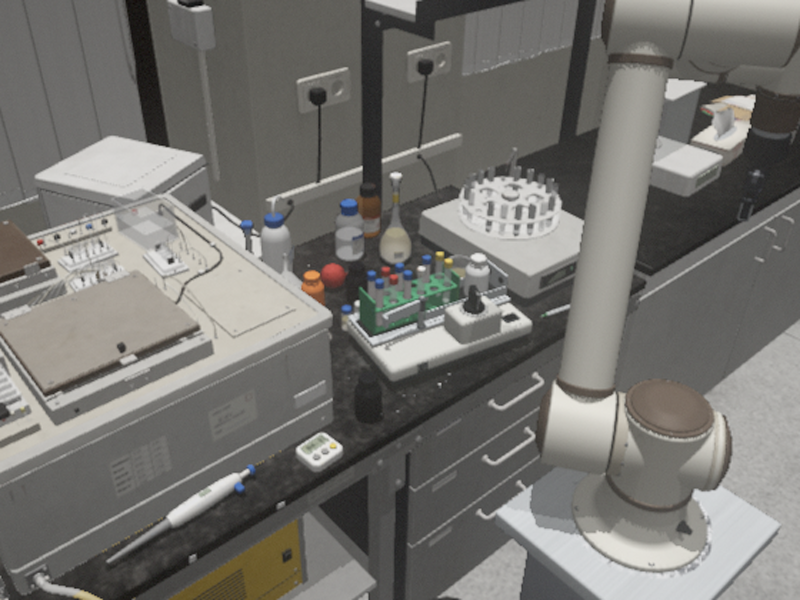

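The scene at 800x600 scale in the top view:
- **Target:** the white bottle is at (535,338), in the lane right of the green rack.
- **Look-alikes:** black bottles at (315,397) and (435,225), orange at (381,208), purple at (341,232).
- **Gate:** its hinge is near (432,346), and the arm is open to the left, ending near (378,349).
- **Knob:** at (483,382).
- **Free bench:** around (318,320).

```bash
python3 - <<'E'
from h import *
f,K,C=img('top'); k=.7
for n,uv,z in [('FL',(358,388),52),('FR',(547,416),52),('BL',(375,283),64),('BR',(568,320),64),('hinge',(432,346),126),('gate end',(378,349),126),('bottle cap',(538,333),151),('spot',(318,320),0),('blackbottle',(315,397),40),('boxedge',(283,385),150),('vialblue',(390,262),52),('centrif',(580,372),100)]:
    print(n,ray(np.array(uv)*k,K,C,z).round(0))
d=optics.get_image('wrist'); print(np.array(d['T_tool_cam']).round(2),d['mtx'][0][0])
g=f[190:300,245:405]; save('c1.png',cv2.resize(g,None,fx=5,fy=5,interpolation=2))
E
```

```text
FL [452.  98.  52.]
FR [ 400. -211.   52.]
BL [626.  68.  64.]
BR [ 556. -254.   64.]
hinge [512. -20. 126.]
gate end [509.  63. 126.]
bottle cap [ 526. -178.  151.]
spot [574. 171.   0.]
blackbottle [439. 170.  40.]
boxedge [457. 203. 150.]
vialblue [664.  42.  52.]
centrif [ 468. -255.  100.]
[[  -0.      0.96    0.29  -73.96]
 [   0.     -0.29    0.96 -141.97]
 [   1.      0.     -0.     -1.05]
 [   0.      0.      0.      1.  ]] 311.23175426038415
```

>>> jog_arm(
  translation=[
    [0,-2.4,0],
    [0,-2.4,0],
    [0,-2.4,0],
    [8.6,-2.4,5.8],
    [8.6,-2.4,5.8],
    [8.6,-2.4,5.8],
    [8.6,-2.4,5.8],
    [8.6,-2.4,5.8],
    [8.6,-2.4,5.8],
    [8.6,-2.4,5.8],
    [8.6,-2.4,5.8],
    [8.6,-2.4,5.8],
    [8.6,-2.4,5.8],
    [8.6,-2.4,5.8],
    [8.6,-2.4,5.8],
    [8.6,-2.4,5.8],
    [8.6,-2.4,5.8],
    [8.6,-2.4,5.8],
  ],
  rot=[
    [0,0,0],
    [0,0,0],
    [0,0,0],
    [0,-7.7,0],
    [0,-7.7,0],
    [0,-7.7,0],
    [0,-7.7,0],
    [0,-7.7,0],
    [0,-7.7,0],
    [0,-7.7,0],
    [0,-7.7,0],
    [0,-7.7,0],
    [0,-7.7,0],
    [0,-7.7,0],
    [0,-7.7,0],
    [0,-7.7,0],
    [0,-7.7,0],
    [0,-7.7,0],
  ],
  gripper=[1,1,1,1,1,1,1,1,1,1,1,1,1,1,1,1,1,1],
)

```text
clock: 2.9
position: [517.4, -170.6, 351.6]
ee_rot: [0.537, 0.461, -0.461, -0.536]
contact_force: [-0.5, -0.1, 0.2]
gripper_width: 85.2
```

```bash
python3 - <<'E'
from h import *
f,K,C=img('wrist'); save('w1.png',cv2.resize(f,(800,600),interpolation=2)); np.savez('w1.npz',K=K,C=C)
print(C.round(2)); print(arm.read_state()['joints'].round(3))
look('wrist',C,['bottle','tube_rack','gate','gate_tip','gate_hinge','run_timer','timer_grip'])
E
```

```text
[[-9.9000e-01  1.4000e-01  4.0000e-02  5.0672e+02]
 [ 1.5000e-01  9.5000e-01  2.9000e-01 -2.4482e+02]
 [-0.0000e+00  2.9000e-01 -9.6000e-01  4.9359e+02]
 [ 0.0000e+00  0.0000e+00  0.0000e+00  1.0000e+00]]
[-0.021  0.186  0.027  0.    -1.412 -0.131]
wrist bottle (array([ 525. , -181.9,  141.7]), 0.77) (array([708.1, 105.9,  52.1]), 0.73) (array([445.6, 157. ,  57.5]), 0.64)
wrist tube_rack (array([553.1, -47.5, 132. ]), 0.88)
wrist gate (array([514.7,   8.1, 124. ]), 0.65)
wrist gate_tip (array([520.8,  12.1, 124.5]), 0.82)
wrist gate_hinge (array([ 494. , -129.6,   66.8]), 0.65) (array([551.6, -51.3, 134.7]), 0.6) (array([660.4,   3.1,  40.8]), 0.37)
wrist run_timer (array([ 453.5, -108. ,  124.9]), 0.6)
wrist timer_grip (array([ 458.6, -102.5,  122.1]), 0.57)
```

View pics/w1.png

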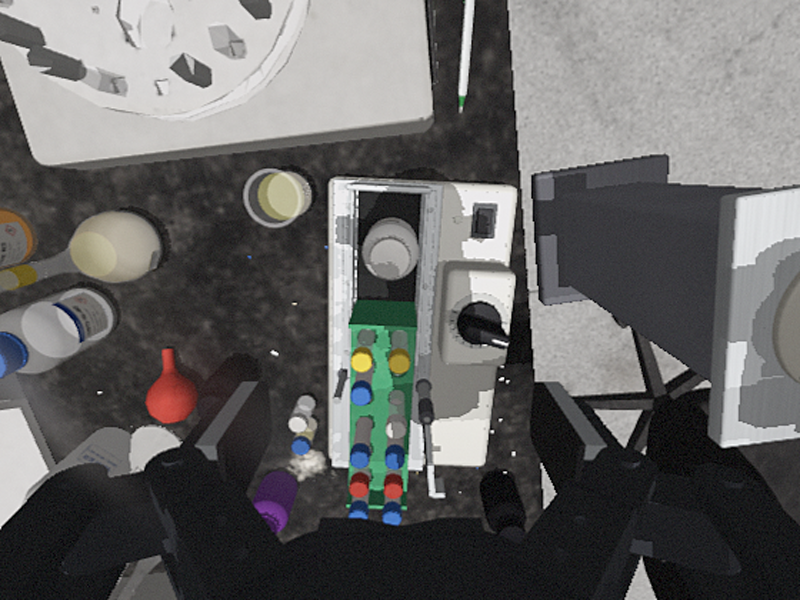

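View pics/c1.png

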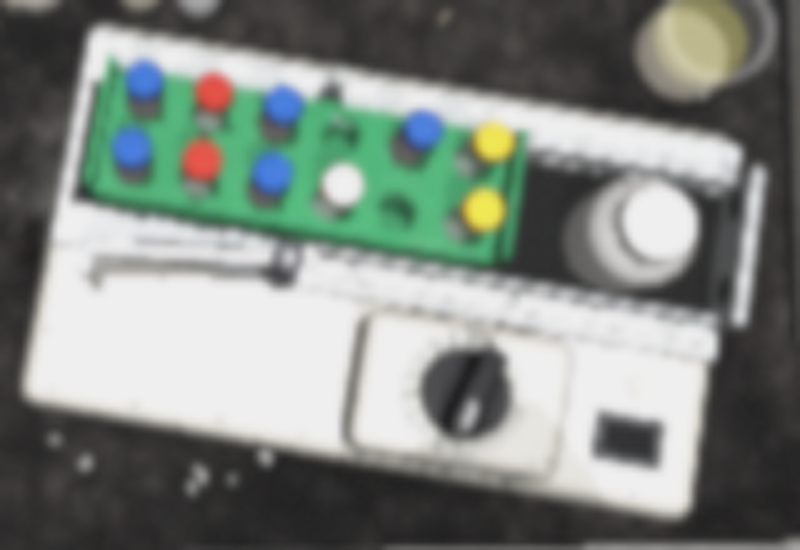

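The wrist view confirms the bottle in the lane at (390,250), with the rack end at (383,305), gate hinge (425,388), gate tip (437,495) and knob (480,325). The crop confirms that the white bottle stands on the platform near the stop, and the gate's free end turns toward the robot.

```bash
python3 - <<'E'
from h import *
d=np.load('w1.npz');K,C=d['K'],d['C'];k=.7
for n,uv,z in [('BR',(328,178),64),('FR',(518,186),52),('FL',(490,465),52),('BL',(330,467),64),('hinge',(425,384),126),('gate end',(432,497),126),('rack end',(383,302),139),('stop mid',(391,186),110),('guideL',(354,240),84),('guideR',(437,240),84),('captop',(398,254),151),('bar a',(460,319),143),('bar b',(506,345),143),('caps yellow',(380,360),170),('caps blue',(376,512),170),('spot?',(280,540),0)]:
    print(n,ray(np.array(uv)*k,K,C,z).round(0))
E
```

```text
BR [ 575. -247.   64.]
FR [ 398. -212.   52.]
FL [453.  98.  52.]
BL [635.  64.  64.]
hinge [513. -55. 126.]
gate end [523.  69. 126.]
rack end [ 537. -142.  139.]
stop mid [ 517. -232.  110.]
guideL [ 559. -189.   84.]
guideR [ 483. -177.   84.]
captop [ 518. -182.  151.]
bar a [ 476. -119.  143.]
bar b [440. -90. 143.]
caps yellow [ 545. -104.  170.]
caps blue [572.  40. 170.]
spot? [746. 216.   0.]
```

>>> jog_arm(
  translation=[
    [-0.2,1,-0.12],
    [-0.2,2,-0.12],
    [-0.2,3,-0.12],
    [-0.2,3.7,-0.12],
    [-0.2,4.2,-0.12],
    [-0.2,4.5,-0.12],
    [-0.2,4.75,-0.12],
    [-0.2,4.75,-0.12],
    [-0.2,4.75,-0.12],
    [-0.2,4.75,-0.12],
    [-0.2,4.75,-0.12],
    [-0.2,4.75,-0.12],
    [-0.2,4.75,-0.12],
    [-0.2,4.75,-0.12],
    [-0.2,4.75,-0.12],
  ],
  rot=[
    [0,0.2,0],
    [0,0.2,0],
    [0,0.2,0],
    [0,0.2,0],
    [0,0.2,0],
    [0,0.2,0],
    [0,0.2,0],
    [0,0.2,0],
    [0,0.2,0],
    [0,0.2,0],
    [0,0.2,0],
    [0,0.2,0],
    [0,0.2,0],
    [0,0.2,0],
    [0,0.2,0],
  ],
  gripper=[1,1,1,1,1,1,1,1,0.3,0.3,0.3,0.3,0.3,0.3,0.3],
)

```text
clock: 4.8
position: [523.8, -180.6, 115.7]
ee_rot: [0.543, 0.455, -0.453, -0.541]
contact_force: [0.8, 0.9, 7.0]
gripper_width: 44.8
```

>>> jog_arm(
  translation=[
    [0,-0.5,0],
    [0,-1.5,0],
    [0,-2.5,0],
    [0,-3,0],
    [0.8,-3,0.1],
    [1.7,-3,0.2],
    [2.6,-3,0.3],
    [3.5,-3,0.4],
    [4.4,-3,0.4],
    [5.2,-3,0.5],
    [6,-3,0.55],
    [6.45,-3,0.55],
    [6.45,-3,0.55],
    [6.45,-3,0.55],
    [6.45,-3,0.55],
  ],
  rot=[
    [0,0,0],
    [0,0,0],
    [0,0,0],
    [0,0,0],
    [0,0,0],
    [0,0,0],
    [0,0,0],
    [0,0,0],
    [0,0,0],
    [0,0,0],
    [0,0,0],
    [0,0,0],
    [0,0,0],
    [0,0,0],
    [0,0,0],
  ],
  gripper=[0.3,0.3,0.3,0.3,0.3,0.3,0.3,0.3,0.3,0.3,0.3,0.3,0.3,0.3,0.3],
)

```text
clock: 6.3
position: [552.6, 141.0, 265.2]
ee_rot: [0.543, 0.454, -0.453, -0.542]
contact_force: [0.3, 0.3, -1.9]
gripper_width: 44.7
```

```bash
python3 - <<'E'
from h import *
f,K,C=img('scene'); f2,K2,C2=img('top'); save('b1.png',np.hstack([cv2.resize(f[120:340,180:400],(400,400)),cv2.resize(f2[130:310,170:350],(400,400))]))
s=arm.read_state(); print(s['position'],s['gripper_width'],s['contact_force'])
look('top',C2,['bottle','tube_rack'])
E
```

```text
[552.86073964 140.76197687 265.51157144] 44.64221550460943 [ 0.22524556 -0.50489384 -2.10543319]
top bottle (array([755.5,  54.1,  65.7]), 0.84) (array([726.4, -38.9,  60.5]), 0.81) (array([712.3, 125.7,  67.1]), 0.75)
top tube_rack (array([554.7, -24.4, 117.9]), 0.87)
```

View pics/b1.png

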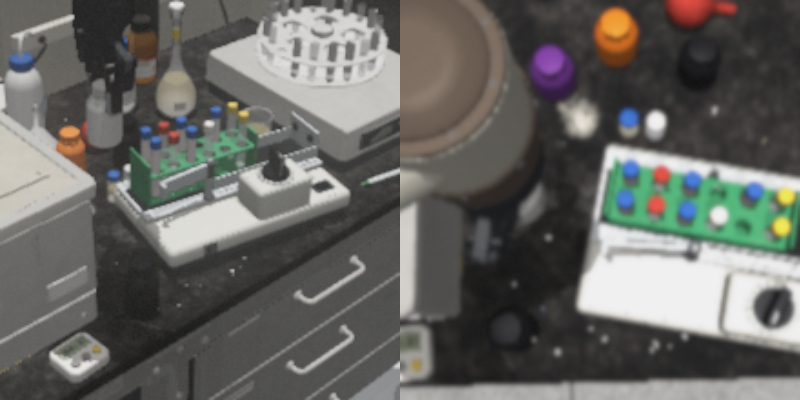

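```bash
python3 - <<'E'
from h import *
f,K,C=img('scene')
b=ray((232,307),K,C,0); print(b)
for z in (100,130,160,190,220): print(z,proj([b[0],b[1],z],K,C))
f,K,C=img('top'); print([ray(np.array(p)*.7,K,C,z).round() for p,z in [((283,385),0),((258,385),160),((258,15),160)]])
E
```

```text
[436.28151814 256.34488849   0.        ]
100 [230.7 275.9]
130 [230.3 266.1]
160 [229.9 256. ]
190 [229.5 245.6]
220 [229.  234.9]
[array([461., 231.,   0.]), array([458., 237., 160.]), array([1058.,  251.,  160.])]
```

>>> jog_arm(
  translation=[
    [0,1,0],
    [0,2,0],
    [0,3,0],
    [0,3.6,0],
    [0,3.9,0],
    [0,4.05,0],
    [0,4.15,0],
    [0,4.2,0],
    [0,4.24,0],
    [0,4.24,0],
    [0,4.24,0],
  ],
  rot=[
    [0,0,0],
    [0,0,0],
    [0,0,0],
    [0,0,0],
    [0,0,0],
    [0,0,0],
    [0,0,0],
    [0,0,0],
    [0,0,0],
    [0,0,0],
    [0,0,0],
  ],
  gripper=[0.3,0.3,0.3,0.3,0.3,0.3,0.3,0.3,0.3,0.3,0.3],
)

```text
clock: 7.7
position: [554.3, 141.2, 54.4]
ee_rot: [0.544, 0.455, -0.452, -0.541]
contact_force: [-0.2, 0.0, -0.5]
gripper_width: 44.9
```

>>> jog_arm(
  translation=[
    [0,0.03,0],
    [0,0.03,0],
    [0,0.03,0],
    [0,0.03,0],
    [0,0.03,0],
    [0,0.03,0],
    [0,0.03,0],
    [0,0.03,0],
    [0,-0.8,0],
    [0,-1.8,0],
    [0,-2.8,0],
    [0,-3.8,0],
    [0,-4,0],
    [0,-4,0],
  ],
  rot=[
    [0,0,0],
    [0,0,0],
    [0,0,0],
    [0,0,0],
    [0,0,0],
    [0,0,0],
    [0,0,0],
    [0,0,0],
    [0,0,0],
    [0,0,0],
    [0,0,0],
    [0,0,0],
    [0,0,0],
    [0,0,0],
  ],
  gripper=[0.3,0.3,0.6,0.8,1,1,1,1,1,1,1,0.5,0,0],
)

```text
clock: 9.1
position: [554.1, 141.7, 257.0]
ee_rot: [0.544, 0.457, -0.45, -0.541]
contact_force: [0.3, -0.5, -0.5]
gripper_width: 44.4
```

```bash
python3 - <<'E'
from h import *
f,K,C=img('wrist'); save('w2.png',cv2.resize(f,(800,600),interpolation=2)); np.savez('w2.npz',K=K,C=C)
look('wrist',C,['bottle','tube_rack','gate_tip','timer_grip'])
E
```

```text
wrist bottle (array([557. , 135.1,  73.7]), 0.83) (array([709.9, 119.7,  69.2]), 0.71) (array([718.1, -29.5,  66.2]), 0.7)
wrist tube_rack (array([565. ,  21.4, 119.7]), 0.88) (array([408.9, 283.6,  16.9]), 0.71)
wrist gate_tip (array([521.6,  24.7, 126.8]), 0.62)
wrist timer_grip
```

View pics/w2.png

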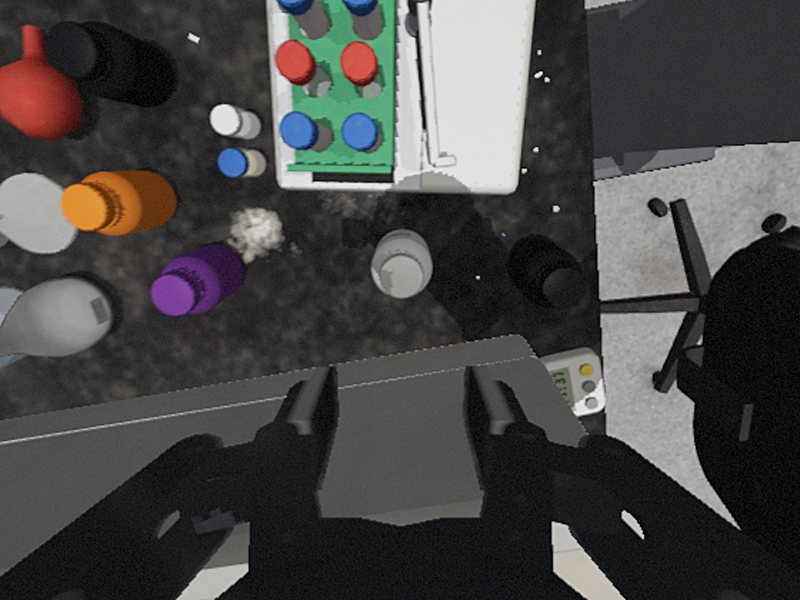

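The bottle stands upright on the bench at (402,265). The rack's rear end plate shows at (290–393,168). The gate arm runs from (422,5) to (433,163), with its tab pointing right.

```bash
python3 - <<'E'
from h import *
d=np.load('w2.npz');K,C=d['K'],d['C'];k=.7
for n,uv,z in [('FL',(522,190),52),('BL',(278,190),64),('plateL',(289,168),139),('plateR',(393,170),139),('hinge',(418,22),126),('gate near',(424,30),126),('gate end',(434,160),126),('tab end',(455,160),126),('bottle',(405,276),87)]:
    print(n,ray(np.array(uv)*k,K,C,z).round(1))
E
```

```text
FL [456.1  99.8  52. ]
BL [634.4  67.3  64. ]
plateL [604.1  56.8 139. ]
plateR [547.   68.1 139. ]
hinge [520.3  -4.2 126. ]
gate near [5.178e+02 1.000e-01 1.260e+02]
gate end [522.8  66.9 126. ]
tab end [510.7  69.1 126. ]
bottle [553.1 141.7  87. ]
```

>>> jog_arm(
  translation=[
    [-0.5,0,-0.4],
    [-0.86,0,-0.71],
    [-0.86,0.8,-0.71],
    [-0.86,1.7,-0.71],
    [-0.86,2.5,-0.71],
    [-0.86,2.94,-0.71],
    [-0.86,2.94,-0.71],
    [-0.86,2.94,-0.71],
    [-1.06,2.94,-0.71],
    [-1.26,2.94,-0.71],
    [-1.46,2.94,-0.71],
    [-1.66,2.94,-0.71],
    [-1.86,2.94,-0.71],
    [-1.86,2.94,-0.71],
  ],
  rot=[
    [0,0,0],
    [0,0,0],
    [0,0,0],
    [0,0,0],
    [0,0,0],
    [0,0,0],
    [0,0,0],
    [0,0,0],
    [0,0,0],
    [0,0,0],
    [0,0,0],
    [0,0,0],
    [0,0,0],
    [0,0,0],
  ],
  gripper=[0,0,0,0,0,0,0,0,0,0,0,0,0,0],
)

```text
clock: 10.75
position: [570.2, 41.0, 105.4]
ee_rot: [0.544, 0.452, -0.454, -0.542]
contact_force: [0.1, -0.1, 0.1]
gripper_width: 0.0
```

```bash
python3 - <<'E'
from h import *
f,K,C=img('top'); s=arm.read_state(); print(s['position'],s['gripper_width'],s['contact_force'],R.from_quat(s['ee_rot']).as_matrix().round(3).tolist())
look('top',C,['tube_rack'])
f,K,C=img('scene'); save('s3.png',cv2.resize(f[130:310,200:420],(800,600),interpolation=2))
look('scene',C,['tube_rack','gate_tip','bottle'])
E
```

```text
[570.23699405  41.45469814 105.13905115] -0.03345195115012108 [ 0.05407682 -0.62991433 -0.47188212] [[0.179, -0.0, -0.984], [0.984, -0.003, 0.179], [-0.003, -1.0, -0.0]]
top tube_rack (array([543.6, -68.6, 117.7]), 0.85)
scene tube_rack (array([543.2, -72.7, 125.2]), 0.75)
scene gate_tip (array([516.2,  25.1, 121.1]), 0.61)
scene bottle (array([543. , 151.9,  57.4]), 0.84) (array([723.8, -24.9,  52.3]), 0.74) (array([751.8,  53.2,  69.8]), 0.68)
```

View pics/s3.png

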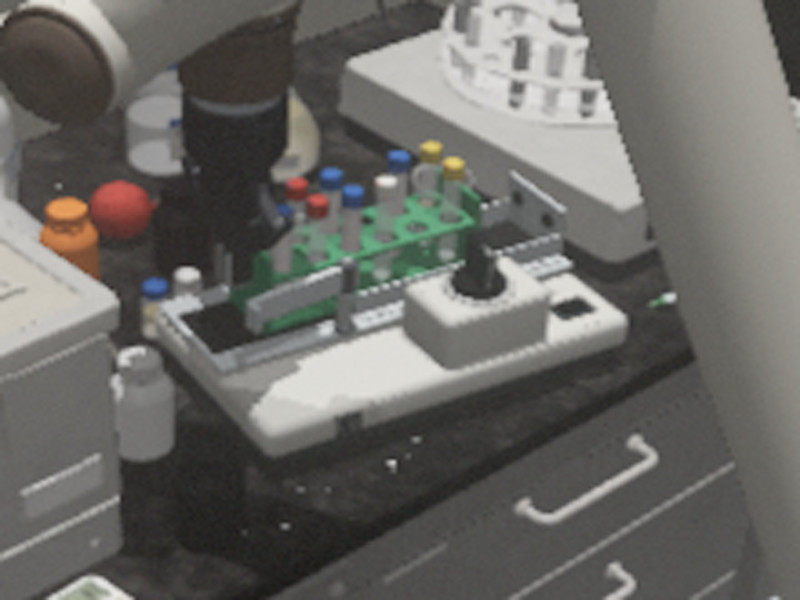

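The bottle is upright on the bench at (145,405). The rack is upright in the lane, about half way, with the finger behind its rear plate. The gate is still open at (300,300).

>>> jog_arm(
  translation=[
    [-0.2,0,0],
    [-0.4,0,0],
    [-0.6,0,0],
    [-0.8,0,0],
    [-1,0,0],
    [-1.15,0,0],
    [-1.25,0,0],
    [-1.3,0,0],
    [-1.35,0,0],
    [-1.4,0,0],
  ],
  rot=[
    [0,0,0],
    [0,0,0],
    [0,0,0],
    [0,0,0],
    [0,0,0],
    [0,0,0],
    [0,0,0],
    [0,0,0],
    [0,0,0],
    [0,0,0],
  ],
  gripper=[0,0,0,0,0,0,0,0,0,0],
)

```text
clock: 12.05
position: [558.3, -26.2, 105.0]
ee_rot: [0.543, 0.453, -0.454, -0.542]
contact_force: [0.2, 0.6, -1.7]
gripper_width: -0.2
```

>>> jog_arm(
  translation=[
    [-0.03,0,0],
    [-0.06,0,0],
    [-0.09,0,0],
    [-0.12,0,0],
  ],
  rot=[
    [0,0,0],
    [0,0,0],
    [0,0,0],
    [0,0,0],
  ],
  gripper=[0,0,0,0],
)

```text
clock: 12.45
position: [559.2, -28.7, 105.5]
ee_rot: [0.543, 0.456, -0.451, -0.542]
contact_force: [1.2, 19.1, 1.7]
gripper_width: -0.3
```

>>> jog_arm(
  translation=[
    [-0.04,0,0],
    [-0.04,0,0],
  ],
  rot=[
    [0,0,0],
    [0,0,0],
  ],
  gripper=[0,0],
)

```text
clock: 12.65
position: [559.4, -28.5, 105.6]
ee_rot: [0.543, 0.457, -0.451, -0.542]
contact_force: [-0.8, 9.5, 1.2]
gripper_width: 0.0
```

```bash
python3 - <<'E'
from h import *
f,K,C=img('top'); s=arm.read_state(); print(s['position'],s['contact_force'],s['wrist_torque'])
look('top',C,['tube_rack'])
f2,K2,C2=img('scene'); look('scene',C2,['tube_rack'])
save('s4.png',np.hstack([cv2.resize(f[180:300,240:400],(400,300),interpolation=2),cv2.resize(f2[150:255,240:380],(400,300),interpolation=2)]))
E
```

```text
[559.35438538 -28.48102282 105.59097993] [-0.49437481  9.30697549  0.77472249] [ 2.55049083  0.15451064 -0.07228136]
top tube_rack (array([ 531.7, -153.6,  114.7]), 0.88)
scene tube_rack (array([ 531.4, -139.2,  120.2]), 0.66)
```

View pics/s4.png

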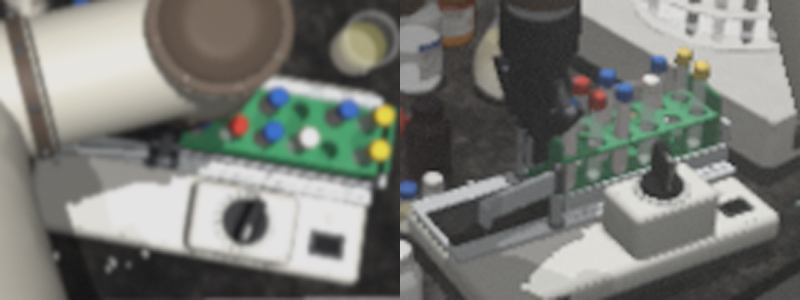

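The rack's yellow-cap end is now up against the stop, it is upright, and the push force rose with no more travel. Next I go round to the robot side of the gate.

>>> jog_arm(
  translation=[
    [0.2,0,0],
    [0.3,-0.5,0],
    [0.4,-1.2,0.2],
    [0.6,-1.8,0.8],
    [0.9,-1.8,1.5],
    [1.06,-1.8,1.85],
    [1.06,-1.8,1.85],
    [1.06,-1,1.85],
    [1.06,-0.3,1.85],
    [1.06,-0.1,1.85],
    [1.06,-0.1,1.85],
    [1.06,-0.1,1.85],
  ],
  rot=[
    [0,0,0],
    [0,0,0],
    [0,0,0],
    [0,0,0],
    [0,0,0],
    [0,0,0],
    [0,0,0],
    [0,0,0],
    [0,0,0],
    [0,0,0],
    [0,0,0],
    [0,0,0],
  ],
  gripper=[0,0,0,0,0,0,0,0,0,0,0,0],
)

```text
clock: 14.05
position: [479.1, 40.1, 111.5]
ee_rot: [0.543, 0.457, -0.45, -0.542]
contact_force: [0.1, -0.0, 1.1]
gripper_width: -0.3
```

```bash
python3 - <<'E'
from h import *
s=arm.read_state(); p=s['position']; r=R.from_euler('z',.18).as_matrix()@(p-[518,-74,0]); print(p,r,s['contact_force'],R.from_quat(s['ee_rot']).as_matrix().round(3).tolist())
f,K,C=img('wrist'); np.savez('w3.npz',K=K,C=C); save('w3.png',cv2.resize(f,(800,600),interpolation=2)); look('wrist',C,['gate_tip','gate_hinge','tube_rack','run_timer'])
E
```

```text
[479.10530963  40.10768282 111.48051709] [-58.69494558 105.30082422 111.48051709] [ 0.13404505 -0.04362656  1.10859501] [[0.176, 0.009, -0.984], [0.984, 0.005, 0.176], [0.007, -1.0, -0.008]]
wrist gate_tip (array([510.3, -17.7,  66.2]), 0.74) (array([5.176e+02, 4.000e-01, 1.226e+02]), 0.7) (array([567.6, 124.3,  58.9]), 0.59)
wrist gate_hinge (array([510.4, -17.1,  64.5]), 0.58) (array([519.5,   3.7, 125.3]), 0.22)
wrist tube_rack (array([534. , -63.2, 121. ]), 0.93) (array([507.7, -17.9,  61.4]), 0.38)
wrist run_timer
```

View pics/w3.png

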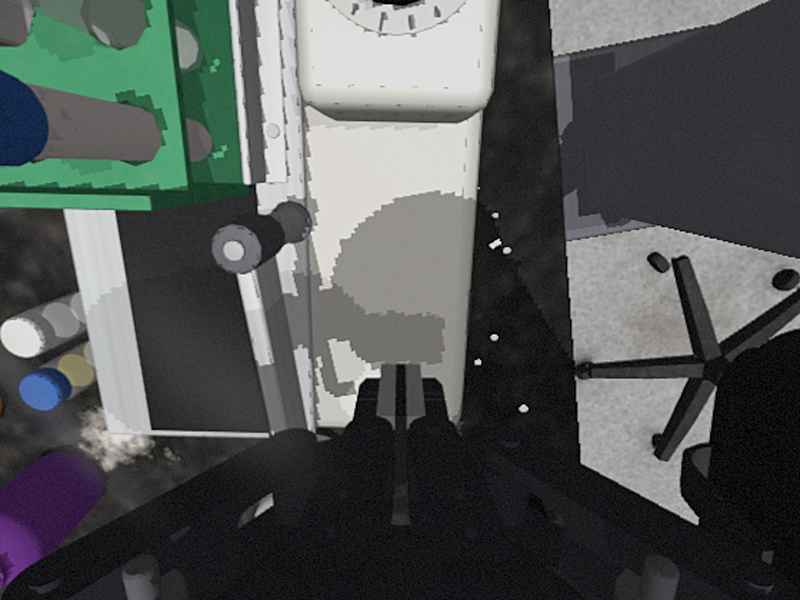

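The rack's rear plate edge is at (75,200). The hinge pillar top is at (237,250), with its base at (293,218), and the arm runs down the image to about (300,430). The finger is on the robot side of it.

```bash
python3 - <<'E'
from h import *
d=np.load('w3.npz');K,C=d['K'],d['C']
Q=R.from_euler('z',.18).as_matrix()
for n,uv,z in [('hinge top',(237,249),126),('hinge top',(237,249),130),('hinge base',(293,220),60),('rack rear',(75,203),139),('arm in',(247,290),126),('arm end in',(290,425),126)]:
    p=ray(np.array(uv)*.7,K,C,z); print(n,z,p.round(1),(Q@(p-[518,-74,0])).round(1))
E
```

```text
hinge top 126 [516.9 -20.3 126. ] [-10.7  52.6 126. ]
hinge top 130 [515.2 -20.8 130. ] [-12.2  51.9 130. ]
hinge base 60 [516.3 -20.8  60. ] [-11.2  52.   60. ]
rack rear 139 [548.7 -40.2 139. ] [ 24.1  38.7 139. ]
arm in 126 [517.4  -7.9 126. ] [-12.4  64.9 126. ]
arm end in 126 [516.2  38.9 126. ] [-22.  110.7 126. ]
```

>>> jog_arm(
  translation=[
    [0.05,0,-0.25],
    [0.09,0,-0.47],
    [0.15,0,-0.67],
    [0.19,0,-0.89],
    [0.18,0,-1.06],
    [0.16,0,-1.22],
    [0.11,0,-1.38],
    [0.05,0,-1.53],
    [-0.04,0,-1.67],
    [-0.14,0,-1.8],
    [-0.26,0,-1.91],
    [-0.39,0,-2.01],
    [-0.54,0,-2.08],
    [-0.64,0,-2.13],
    [-0.69,0,-2.15],
    [-0.69,0,-2.15],
  ],
  rot=[
    [0,0,0],
    [0,0,0],
    [0,0,0],
    [0,0,0],
    [0,0,0],
    [0,0,0],
    [0,0,0],
    [0,0,0],
    [0,0,0],
    [0,0,0],
    [0,0,0],
    [0,0,0],
    [0,0,0],
    [0,0,0],
    [0,0,0],
    [0,0,0],
  ],
  gripper=[0,0,0,0,0,0,0,0,0,0,0,0,0,0,0,0],
)

```text
clock: 15.9
position: [578.4, -13.3, 112.4]
ee_rot: [0.543, 0.458, -0.449, -0.542]
contact_force: [0.5, 0.0, -1.0]
gripper_width: -0.0
```

>>> jog_arm(
  translation=[
    [-0.05,0,0],
    [-0.09,0,0],
    [-0.13,0,0],
  ],
  rot=[
    [0,0,0],
    [0,0,0],
    [0,0,0],
  ],
  gripper=[0,0,0],
)

```text
clock: 16.2
position: [578.0, -17.7, 112.5]
ee_rot: [0.543, 0.459, -0.448, -0.542]
contact_force: [-0.7, 13.8, 0.2]
gripper_width: 0.1
```

>>> jog_arm(
  translation=[
    [0,0,0],
    [0.4,0,0],
    [0.4,-1,0],
    [0.4,-2,0],
    [0,-2.5,0.4],
    [-0.6,-2.5,0.9],
    [-1.2,-2.5,1.4],
    [-1.7,-2.5,1.8],
    [-1.98,-2.5,2.04],
    [-1.98,-2.5,2.04],
    [-1.98,-2.5,2.04],
    [-1.98,-2.5,2.04],
    [-1.98,-2.5,2.04],
    [-1.98,-2.5,2.04],
    [-1.98,-2.5,2.04],
    [-1.98,-2.5,2.04],
  ],
  rot=[
    [0,0,0],
    [0,0,0],
    [0,0,0],
    [0,0,0],
    [0,-1,0],
    [0,-2,0],
    [0,-3,0],
    [0,-4,0],
    [0,-5,0],
    [0,-6,0],
    [0,-7,0],
    [0,-8,0],
    [0,-9,0],
    [0,-10,0],
    [0,-11.2,0],
    [0,-11.2,0],
  ],
  gripper=[0,0,0,0,0,0.3,0.7,0.9,0.9,0.9,0.9,0.9,0.9,0.9,0.9,0.9],
)

```text
clock: 17.8
position: [458.2, -98.5, 235.3]
ee_rot: [0.069, 0.708, -0.701, -0.061]
contact_force: [0.4, -0.2, -0.4]
gripper_width: 77.0
```

```bash
python3 - <<'E'
from h import *
s=arm.read_state(); p=s['position']; r=R.from_euler('z',.18).as_matrix()@(p-[518,-74,0]); print(p,r,s['joints'].round(2),R.from_quat(s['ee_rot']).as_matrix().round(3).tolist())
f,K,C=img('wrist'); np.savez('w4.npz',K=K,C=C)
look('wrist',C,['timer_grip','run_timer'])
f2,K2,C2=img('scene'); look('scene',C2,['gate_tip','tube_rack'])
print([proj([460,-97,z],K,C) for z in (110,143)])
save('w4.png',np.hstack([cv2.resize(f,(480,400),interpolation=2),cv2.resize(f2[150:270,240:336],(320,400),interpolation=2)]))
E
```

```text
[458.23596784 -98.47274252 235.29755108] [-54.41712145 -34.77688256 235.29755108] [ 0.13  0.11 -0.36 -0.01 -1.09  1.26] [[-0.983, 0.013, -0.183], [0.184, 0.009, -0.983], [-0.011, -1.0, -0.011]]
wrist timer_grip (array([459. , -96.4, 114. ]), 0.59)
wrist run_timer (array([556. , 128.9,  63.5]), 0.73) (array([ 461.1, -101.5,  112.2]), 0.63)
scene gate_tip (array([557.3, -28.1, 119.4]), 0.56)
scene tube_rack (array([ 536.7, -119.4,  126. ]), 0.79)
[array([278.7, 206. ]), array([278.1, 216.8])]
```

View pics/w4.png

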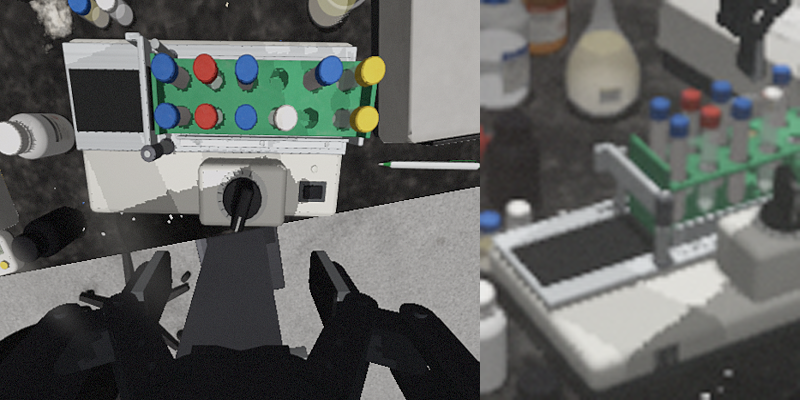

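```bash
python3 - <<'E'
from h import *
f,K,C=img('wrist'); save('w5.png',np.hstack([cv2.resize(f[25:180,140:260],(465,600),interpolation=2),cv2.resize(f[180:260,255:300],(335,600),interpolation=2)]))
E
```

```text
(no output)
```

View pics/w5.png

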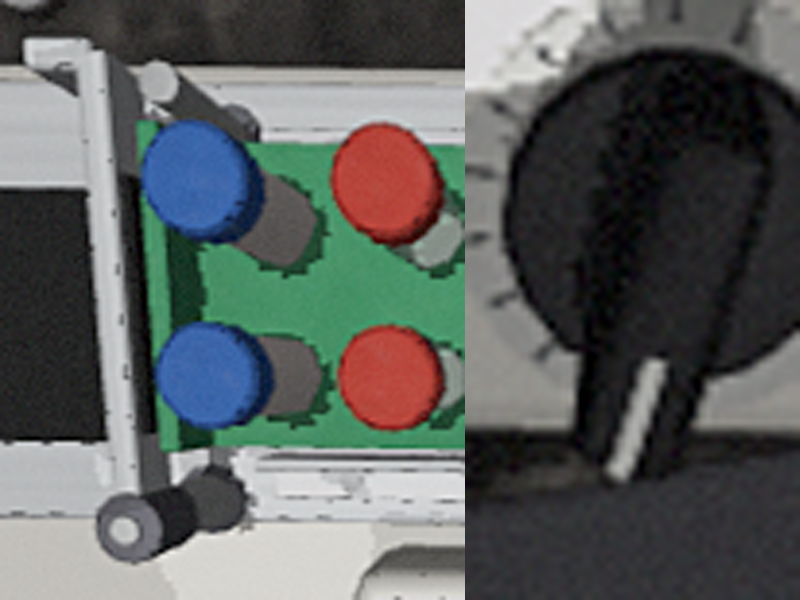

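```bash
python3 - <<'E'
from h import *
d=np.load('w4.npz');K,C=d['K'],d['C']
Q=R.from_euler('z',.18).as_matrix()
L=lambda u,v:(140+u/3.875,25+v/3.871)
Rr=lambda u,v:(255+(u-465)/7.444,180+v/7.5)
for n,uv,z in [('hinge top',L(125,530),128),('arm hinge-end',L(122,465),126),('arm mid',L(107,260),126),('arm tip',L(92,60),126),('tabtip',L(28,45),126),('armR tip',L(107,60),126),('post top',L(160,80),126),('post top',L(160,80),118),('post base',L(240,122),64),('plate a',L(165,440),139),('plate b',L(145,125),139),('bar a',Rr(695,160),143),('bar b',Rr(640,470),143),('mark a',Rr(660,360),143),('mark b',Rr(620,475),143)]:
    p=ray(np.array(uv),K,C,z); print(n,z,p.round(1),(Q@(p-[518,-74,0])).round(1))
E
```

```text
hinge top 128 [516.  -20.9 128. ] [-11.5  51.9 128. ]
arm hinge-end 126 [528.8 -23.2 126. ] [  1.6  51.9 126. ]
arm mid 126 [567.5 -31.3 126. ] [ 41.1  50.8 126. ]
arm tip 126 [602.  -38.5 126. ] [ 76.3  50.  126. ]
tabtip 126 [606.7 -27.4 126. ] [ 78.9  61.8 126. ]
armR tip 126 [601.5 -41.3 126. ] [ 76.3  47.1 126. ]
post top 126 [596.4 -50.2 126. ] [ 72.8  37.5 126. ]
post top 118 [598.5 -48.2 118. ] [ 74.6  39.8 118. ]
post base 64 [600.5 -50.7  64. ] [77.  37.7 64. ]
plate a 139 [532.  -37.5 139. ] [  7.2  38.4 139. ]
plate b 139 [586.4 -48.8 139. ] [ 62.8  37.  139. ]
bar a 143 [ 471.3 -105.3  143. ] [-40.3 -39.2 143. ]
bar b 143 [438.4 -93.3 143. ] [-74.8 -33.3 143. ]
mark a 143 [450.4 -97.7 143. ] [-62.3 -35.5 143. ]
mark b 143 [438.3 -91.1 143. ] [-75.4 -31.1 143. ]
```

The crop shows the gate arm straight across behind the rack, parallel to its rear plate to within 0.0–0.025 rad, and it was pressed to a hard stop earlier. The knob bar is turned about 0.2 rad clockwise already. Now I grip the knob.

>>> jog_arm(
  translation=[
    [0,0.6,0],
    [0,1.2,0],
    [0,1.8,0],
    [0,2.2,0],
    [0,2.4,0],
    [0,2.4,0],
    [0,2.4,0],
    [0,2.4,0],
    [0,2.4,0],
    [0,2.4,0],
    [0,2.4,0],
    [0,2.4,0],
  ],
  rot=[
    [0,0.7,0],
    [0,1.4,0],
    [0,1.4,0],
    [0,1.4,0],
    [0,1.4,0],
    [0,1.4,0],
    [0,1.4,0],
    [0,1.4,0],
    [0,1.4,0],
    [0,1.4,0],
    [0,1.4,0],
    [0,1.4,0],
  ],
  gripper=[0.6,0.6,0.6,0.6,0.6,0.6,0.3,0,0,0,0,0],
)

```text
clock: 19.35
position: [460.5, -99.7, 116.9]
ee_rot: [0.138, 0.697, -0.692, -0.129]
contact_force: [1.1, -13.0, 1.8]
gripper_width: 12.0
```

```bash
cat > st.py <<'E'
from h import *
s=arm.read_state(); M=R.from_quat(s['ee_rot']).as_matrix()
print(s['clock'].__round__(2),s['position'].round(1),s['gripper_width'].__round__(1),'F',s['contact_force'].round(1),'T',s['wrist_torque'].round(2),'yaw',np.arctan2(M[1,0],M[0,0]).round(3),'j',s['joints'].round(2))
E
python3 st.py
```

```text
19.35 [460.5 -99.7 116.9] 12.0 F [  1.1 -13.    1.8] T [-3.94 -0.06  0.12] yaw 2.761 j [ 0.13  0.24 -0.53 -0.   -0.79  1.06]
```

>>> jog_arm(
  translation=[
    [0,0,0],
    [0,0,0],
    [0,0,0],
    [0,0,0],
    [0,0,0],
    [0,0,0],
    [0,0,0],
    [0,0,0],
    [0,0,0],
    [0,0,0],
  ],
  rot=[
    [0,0.5,0],
    [0,1.2,0],
    [0,2,0],
    [0,2.8,0],
    [0,3.6,0],
    [0,4.4,0],
    [0,5.2,0],
    [0,5.7,0],
    [0,6,0],
    [0,6,0],
  ],
  gripper=[0,0,0,0,0,0,0,0,0,0],
)

```text
clock: 20.35
position: [457.6, -102.9, 116.9]
ee_rot: [0.407, 0.582, -0.578, -0.402]
contact_force: [-3.0, -15.7, -2.1]
gripper_width: 11.9
```

```bash
python3 st.py
```

```text
20.35 [ 457.6 -102.9  116.9] 11.9 F [ -3.  -15.7  -2.1] T [-4.74  0.73 -0.05] yaw 1.923 j [ 0.13  0.24 -0.53  0.   -0.79  0.22]
```

>>> jog_arm(
  translation=[
    [0,0,0],
    [0,0,0],
    [0.1,0,0],
    [0.1,0,0],
    [0.1,0,0],
    [0.1,0,0],
    [0.1,0,0],
    [0.1,0,0],
  ],
  rot=[
    [0,0,0],
    [0,0,0],
    [0,0,0],
    [0,0,0],
    [0,0,0],
    [0,0,0],
    [0,0,0],
    [0,0,0],
  ],
  gripper=[0.3,0.4,0.4,0.4,0,0,0,0],
)

```text
clock: 21.15
position: [455.4, -98.1, 117.3]
ee_rot: [0.406, 0.581, -0.578, -0.403]
contact_force: [-2.7, 1.6, 5.5]
gripper_width: 12.0
```

>>> jog_arm(
  translation=[
    [0,0,0],
    [0,0,0],
    [0,0,0],
    [0,0,0],
    [0,0,0],
    [0,0,0],
    [0,0,0],
    [0,0,0],
    [0,0,0],
    [0,0,0],
  ],
  rot=[
    [0,0.5,0],
    [0,1.2,0],
    [0,2,0],
    [0,2.8,0],
    [0,3.6,0],
    [0,4.4,0],
    [0,5.2,0],
    [0,5.7,0],
    [0,6,0],
    [0,6,0],
  ],
  gripper=[0,0,0,0,0,0,0,0,0,0],
)

```text
clock: 22.15
position: [455.5, -98.1, 117.3]
ee_rot: [0.607, 0.367, -0.363, -0.604]
contact_force: [-0.3, 0.1, 1.2]
gripper_width: 12.2
```

```bash
python3 st.py
```

```text
22.15 [455.5 -98.1 117.3] 12.2 F [-0.3  0.1  1.2] T [-0.35  0.24 -0.03] yaw 1.086 j [ 0.14  0.24 -0.53  0.   -0.79 -0.62]
```

>>> jog_arm(
  translation=[
    [0,0,0],
    [0,0,0],
    [0,0,0],
    [0,0,0],
    [0,0,0],
    [0,0,0],
    [0,0,0],
    [0,0,0],
    [0,0,0],
    [0,0,0],
    [0,0,0],
    [0,0,0],
    [0,0,0],
    [0,0,0],
    [0,0,0],
    [0,0,0],
    [0,0,0],
  ],
  rot=[
    [0,0,0],
    [0,0,0],
    [0,0,0],
    [0,0,0],
    [0,0,0],
    [0,0,0],
    [0,0,0],
    [0,0,0],
    [0,0.5,0],
    [0,1.2,0],
    [0,2,0],
    [0,2.8,0],
    [0,3.6,0],
    [0,4.4,0],
    [0,5.2,0],
    [0,6,0],
    [0,6,0],
  ],
  gripper=[0.3,0.4,0.4,0,0,0,0,0,0,0,0,0,0,0,0,0,0],
)

```text
clock: 23.85
position: [455.6, -98.3, 117.5]
ee_rot: [0.702, 0.09, -0.085, -0.701]
contact_force: [-1.0, -0.2, 3.1]
gripper_width: 12.3
```

>>> jog_arm(
  translation=[
    [0,0,0],
    [0,0,0],
    [0,0,0],
    [0,0,0],
    [0,0,0],
    [0,0,0],
    [0,0,0],
    [0,0,0],
    [0,0,0],
    [0,0,0],
    [0,0,0],
    [0,0,0],
    [0,0,0],
    [0,0,0],
    [0,0,0],
  ],
  rot=[
    [0,0,0],
    [0,0,0],
    [0,0,0],
    [0,0,0],
    [0,0,0],
    [0,0,0],
    [0,0,0],
    [0,0,0],
    [0,0.5,0],
    [0,1.2,0],
    [0,2,0],
    [0,2.8,0],
    [0,3.6,0],
    [0,4.4,0],
    [0,4.4,0],
  ],
  gripper=[0.3,0.4,0.4,0,0,0,0,0,0,0,0,0,0,0,0],
)

```text
clock: 25.35
position: [455.6, -98.4, 117.6]
ee_rot: [-0.695, 0.126, -0.131, 0.696]
contact_force: [-0.8, -0.2, 1.6]
gripper_width: 11.9
```

```bash
python3 st.py
```

```text
25.35 [455.6 -98.4 117.6] 11.9 F [-0.8 -0.2  1.6] T [-0.13  0.17 -0.03] yaw -0.366 j [ 0.14  0.24 -0.53  0.   -0.79 -2.08]
```

>>> jog_arm(
  translation=[
    [0,0,0],
    [0,0,0],
    [0,0,0],
    [0,0,0],
  ],
  rot=[
    [0,0.4,0],
    [0,0.8,0],
    [0,1.1,0],
    [0,1.1,0],
  ],
  gripper=[0,0,0,0],
)

```text
clock: 25.75
position: [455.6, -98.4, 117.6]
ee_rot: [-0.683, 0.178, -0.183, 0.684]
contact_force: [-0.9, -0.4, 1.6]
gripper_width: 12.2
```

```bash
python3 st.py
```

```text
25.75 [455.6 -98.4 117.6] 12.2 F [-0.9 -0.4  1.6] T [-0.08  0.22 -0.07] yaw -0.517 j [ 0.14  0.24 -0.53  0.   -0.79 -2.23]
```

>>> jog_arm(
  translation=[
    [0,0,0],
    [0,0,0],
    [0,0,0],
    [0,0,0],
  ],
  rot=[
    [0,0.25,0],
    [0,0.5,0],
    [0,0.6,0],
    [0,0.6,0],
  ],
  gripper=[0,0,0,0],
)

```text
clock: 26.15
position: [455.5, -98.4, 117.6]
ee_rot: [-0.676, 0.205, -0.21, 0.676]
contact_force: [-0.9, 0.1, 2.4]
gripper_width: 11.5
```

```bash
python3 st.py
```

```text
26.15 [455.5 -98.4 117.6] 11.5 F [-0.9  0.1  2.4] T [0.07 0.33 1.56] yaw -0.595 j [ 0.14  0.24 -0.53  0.   -0.79 -2.31]
```

>>> jog_arm(
  translation=[
    [0,0,0],
    [0,0,0],
    [0,0,0],
    [0,0,0],
    [0,-0.3,0],
    [0,-1,0],
    [0,-2,0],
    [0,-2.9,0],
    [0,-2.9,0],
    [0,-2.9,0],
  ],
  rot=[
    [0,0,0],
    [0,0,0],
    [0,0,0],
    [0,0,0],
    [0,0,0],
    [0,0,0],
    [0,0,0],
    [0,0,0],
    [0,0,0],
    [0,0,0],
  ],
  gripper=[0.3,0.5,0.5,0.5,0.5,0.5,0.5,0.5,0.5,0.5],
)

```text
clock: 27.15
position: [454.7, -98.1, 263.5]
ee_rot: [-0.675, 0.204, -0.211, 0.677]
contact_force: [-0.4, -0.3, -1.7]
gripper_width: 42.5
```

```bash
python3 st.py; python3 - <<'E'
from h import *
f,K,C=img('wrist'); f2,K2,C2=img('scene'); np.savez('w6.npz',K=K,C=C)
look('wrist',C,['timer_grip','tube_rack','gate_tip'],k=2)
look('scene',C2,['bottle','tube_rack','gate_tip','beaker_100','vial_0','bench_timer'],k=2)
u=proj([455.6,-98,143],K,C); print(u)
x,y=np.clip(u.astype(int),[50,50],[510,370]); save('w6.png',np.hstack([cv2.resize(f[y-50:y+50,x-50:x+50],(400,400),interpolation=2),cv2.resize(f2[130:330,190:390],(400,400),interpolation=2)]))
E
```

```text
27.15 [454.7 -98.1 263.5] 42.5 F [-0.4 -0.3 -1.7] T [-0.03  0.03  0.01] yaw -0.596 j [ 0.14  0.08 -0.32  0.   -1.17 -2.31]
wrist timer_grip (array([457.8, -94.1, 107.2]), 0.96)
wrist tube_rack (array([ 638.1, -234.3,   54.7]), 0.65) (array([ 529.6, -123.5,  121.3]), 0.63)
wrist gate_tip (array([552.7, -29.2, 123.9]), 0.82)
scene bottle (array([542.4, 149.8,  55.9]), 0.92) (array([725.2, -24.3,  60.3]), 0.88)
scene tube_rack (array([ 537.3, -121.7,  128.5]), 0.83)
scene gate_tip (array([561.7, -25.8, 122. ]), 0.76)
scene beaker_100 (array([ 643.1, -253.1,   67. ]), 0.55)
scene vial_0 (array([657.6,  49.5,  36.5]), 0.61) (array([659.4,  16. ,  47.5]), 0.44)
scene bench_timer (array([411. , 301.8,  17.6]), 0.81)
[280.4 205. ]
```

View pics/w6.png

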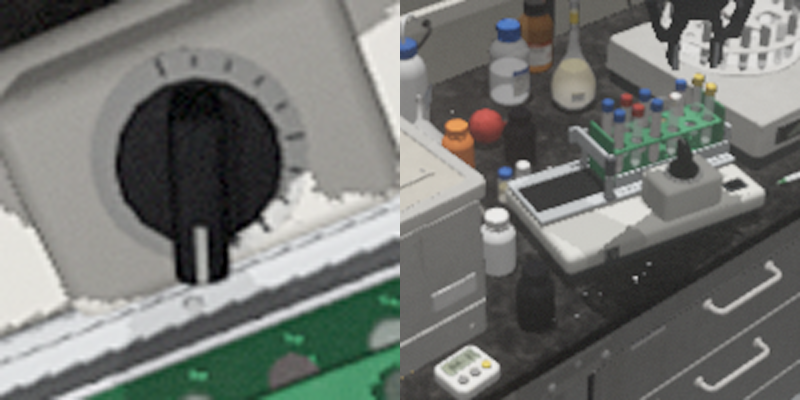

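The knob bar now lies about 20° past the shaker's x axis with its pointer reversed, so it is at the 200° stop. The scene crop shows the rack home with the gate across behind it and the bottle upright. The other things have not moved.

```bash
python3 -c "
from bench import job_done
print(job_done())"
```

```text
the job is handed in; nothing more can be done
None
```

The shaker is ready and the run timer is wound to its stop. I handed the job in at about 27 s on the robot's clock, with the arm clear of everything.

1. **Bottle:** I lifted it by the cap and stood it upright on the bench to the left of the shaker, at about (554, 142) mm.
2. **Rack:** I pushed it along the lane until it stopped moving, with the force rising to about 19 N. The pictures show it against the end stop and upright.
3. **Gate:** I swung it across behind the rack until it met a hard stop at about 14 N. It measured parallel to the rack's rear plate. One check was unclear: by eye there seemed to be a gap of up to 5 mm between the arm and its post, within camera error. I took the hard stop and the angle as proof it was shut.
4. **Timer:** I wound it clockwise in four grasps. At the end the torque jumped from 0.07 to 1.6 Nm, which is the stop. The last picture shows the pointer at about 200°. The first grasp was 5 mm off the knob's axis, giving about 16 N of side force, so I re-centred before the next turn.

In the last scene picture the vials and the bench timer look undisturbed. The network's position for the beaker matches the first one to about 8 mm.

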